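# Latch the blue hatch of a sample case

## Task

The sample case with the blue hatch was left ajar: press its hatch fully shut, then turn its wing knob clockwise (seen from above) as far as it goes, so that the tongue under the hatch swings behind the front edge of the frame. Leave the grey case latched as it is.

Things in the scene. Friction and masses are not known exactly. Their poses are not given: they have to be found in the camera images.
- blue_latch (a point): Point on the axis of the black wing knob of the blue hatch, 28 mm above the hatch: grip height. Wing: upright bar 46 mm long, 10 thick, 6 to 40 mm above the hatch, on a hub of radius 14, height 6 mm (keep fingertips above it). Axes are the hatch's and do not turn with the knob: z square to it, x from knob to hinge (away from the robot), y left along the hinge. Case yaw up to 26 degrees.
- blue_hatch (a joint): Opening of the blue hatch, rad: 0 shut (hard stop), starts ajar at 0.2 to 0.35; stiff hinge stays where left, 2 to 5 N at its middle shuts it. Hatch 126 x 90 x 4 mm, flush in the top of a fixed level white case 160 x 124 x 80 mm (top z = 0.080 m). From the knob's axis: middle of the hatch 44 mm along +x, hinge at its far edge 107 mm along +x, front edge 19 mm along -x.
- blue_wing (a joint): Angle of that wing knob, rad, clockwise from above positive; stays where left (friction 0.05 N m). 0: wing parallel to the hinge, hidden 30 mm tongue and yellow line on the wing point right (-y), free; starts at 0.1 to 0.4. 1.57 (end stop): wing square to the hinge, tongue points to the front (-x), behind the frame edge, latched. Turned before the hatch is shut, the tongue keeps it open.
- grey_wing (a joint): Angle of the like wing knob on a like case with a grey hatch, which is shut and already latched: about 1.54 rad, same meaning. The two cases stand side by side, either way round, 0.18 to 0.31 m between their middles.

How it is judged (in metres and radians):
At the end, for the whole second after the job is handed in: The blue hatch is shut (within 0.04 rad), its wing knob is turned clockwise to at least 1.35 rad (within 12 degrees of the end stop) and at rest, and the grey hatch's wing knob is still latched (above 1.3 rad) (value of joint blue_hatch below 0.04 rad and value of joint blue_wing above 1.35 rad and velocity of joint blue_wing between -0.05 and 0.05 rad/s and value of joint grey_wing above 1.3 rad); the robot touches nothing.
It fails at once if the grey hatch's wing knob is turned away from latched (value of joint grey_wing below 1.3 rad).
It also fails if it takes over 42 s, if anything falls off the work surface, if the arm or the gripper's body presses on something with over 40 N, if the wrist force passes 120 N, or if a joint passes its speed limit or range.

## Robot

A 6-joint arm with a two-finger parallel gripper is mounted at the origin on a cart in front of the work surface, level with it; the furniture and walls round the work are solid. World frame = base frame: x ahead of the robot, y to its left, z up, the work surface at z = 0. Lengths are in m, angles in degrees, forces in N, time in s.
With the tool pointing down it reaches from about 0.375 to 0.9 m from the base axis. Payload 3.1 kg.
Tool frame: the origin (TCP) lies at the very end of the fingers, on their centre line; the grasp point (between the pads) lies 19 mm behind it; z points along the fingers, y is the line along which they close (so a half turn about z gives the same grasp; the last joint's range is limited). The gripper opens to 87 mm and grips with 3 to 60 N. Pads are 19 mm wide; open, the fingers measure 117 mm over their backs; the gripper's body (75 mm by 190 mm) begins 51 mm behind the grasp point.
Start: joints at [-86.144, 30.224, 82.088, -0, 67.689, -10.227], TCP at [0.152, -0.606, 0.223] pointing down, gripper open.
Joint ranges: [-176.69, 176.69], [-43.24, 126.21], [12.49, 139.97], [-82, 262], [0, 151.66], [-163.58, 163.58]. Speed limits (degrees/s): [159.86, 159.86, 180, 180, 180, 180].

## Interface

Orientations are given as a 3x3 rotation matrix whose columns are the frame's x, y, z axes.
In Python, from rig import readout, cams, bot gives the robot as it stands.
- The arm moves only by the shell command python3 -m inch 'ROWS'. ROWS is JSON, a list of rows, each a list of 5 numbers: the shift along the world's x, y, z in cm, then the turn about the world's z in degrees, then the finger opening in cm, from 0 to 8.7. In form: [[dx, dy, dz, twist, fingers], ...]. A call has 1 to 10 rows; each row is the pose to reach, as a shift and turn from the pose commanded when the call began; what a row does not reach only later rows make up. A row lasts 1/12 s, in which the tool goes at most 41.7 mm and 7.16 degrees, less where a joint would pass 70% of its speed; a pose out of reach is approached as far as the arm can. A call with a gripper value outside its range is refused whole. The fingers move at their own pace and stop on an object; the grip force is fixed at half the most. Time passes only in rows, so rows that repeat a pose let the fingers close. It gives the time, the measured TCP pose, the force, the opening and the grip force at its end, in the units of the state.
- readout.read_state(): the state, without advancing time (a new reading comes with each control period).
- cams.capture(name): name is "scene" or "top" or "wrist"; returns a dict with "image" (384x512x3 uint8, blue, green, red), "intrinsics" (3x3 intrinsics, pixels), "xyz" and "rotation" of the camera in the world; the wrist camera has in their place "tool_from_camera" (4x4, takes a point from camera to tool coordinates, whose origin is the TCP and whose axes are the flange's). Camera axes: x right, y down, z forward; pixel columns grow to the right and rows downward; lengths in m; the calibration is good to about 2 mm. A picture is of the moment at which its call begins: read the wrist's pose just before it. There is no depth.
- bot.hand_in(): hands the job in; it is judged then, once.
The state is a dict: "time_s": time; "joint_positions": joint angles; "qvel": joint speeds; "tau": joint torques, N m; "position": TCP position; "tcp_rot": TCP orientation; "force": force on the tool from outside, world axes, zero at the start; "moment": the same for the moment, N m; "opening": opening from 0.0 (shut) to 1.0 (fully open); "grasp_force": force on a finger pad.
Only numpy, scipy, OpenCV 4.12 (cv2) and the standard library are available. Lean on these libraries where they do the work, as an engineer would, in place of code of your own. Each camera call takes 0.05 s, during which the arm holds its last target. There are 200 camera calls.

## Working session

There is one attempt and no reset: what is moved stays moved. The work goes in short steps, Python scripts to look and compute and a shell command to move; the robot and the scene stay as the last step left them, time stands still between calls to the robot, and variables do not carry over. Pictures are saved under pics/ and viewed, at most 10 in all, crops included, and the job is handed in when it is done.

```bash
mkdir -p pics; ls; python3 - <<'E'
from rig import readout,cams
import cv2,numpy as np
for n in("top","scene"):
    c=cams.capture(n); cv2.imwrite(f"pics/{n}0.png",c["image"]); print(n,c["intrinsics"].tolist() if hasattr(c["intrinsics"],'tolist') else c["intrinsics"],c["xyz"],np.round(c["rotation"],4).tolist())
s=readout.read_state(); print(s["time_s"],s["position"],s["tcp_rot"],s["opening"])
E
```

```text
pics
top [[393.21783741653655, 0.0, 257.31348835189306], [0.0, 393.21783741653655, 186.17732818078417], [0.0, 0.0, 1.0]] [ 0.47202924 -0.09692323  0.9610555 ] [[-0.0103, -0.9915, 0.1298], [-0.9997, 0.0073, -0.0234], [0.0223, -0.13, -0.9913]]
scene [[367.187105590789, 0.0, 254.62131927793067], [0.0, 367.187105590789, 193.6218149331319], [0.0, 0.0, 1.0]] [0.23412382 0.54180444 0.52548534] [[-0.8889, -0.2062, 0.4091], [-0.4576, 0.4405, -0.7724], [-0.021, -0.8738, -0.4859]]
0.1 [ 0.15207734 -0.605569    0.22167846] [[ 9.69941979e-01  2.43336277e-01 -1.19870280e-04]
 [ 2.43336056e-01 -9.69940154e-01  1.91366124e-03]
 [ 3.49396205e-04 -1.88530913e-03 -9.99998162e-01]] 1.002510096741548
```

View pics/top0.png

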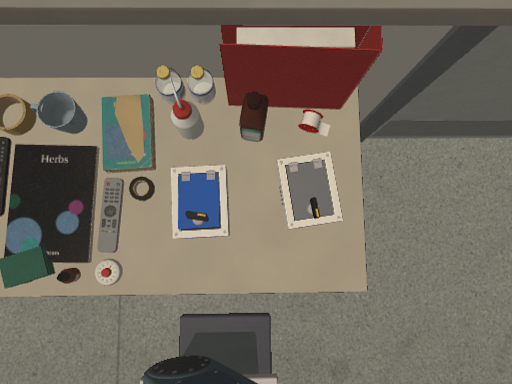

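View pics/scene0.png

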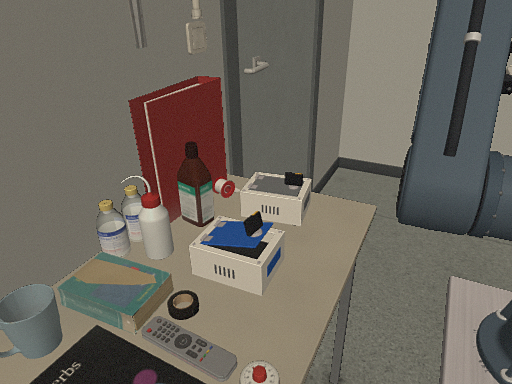

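```bash
python3 - <<'E'
import cv2
a=cv2.imread("pics/top0.png")[155:250,160:290]
cv2.imwrite("pics/c1.png",cv2.resize(a[:, :85],None,fx=6,fy=6,interpolation=cv2.INTER_CUBIC))
E
```

```text
(no output)
```

View pics/c1.png

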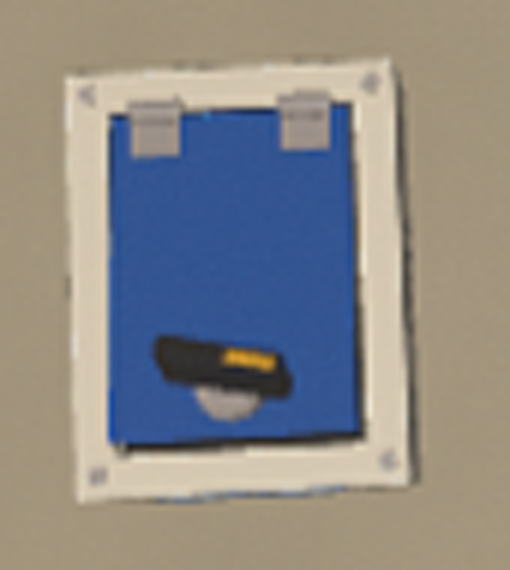

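The blue case fills the crop. Its top corners are at (66,76), (392,60), (410,483) and (80,500), the hinge is at the top and the wing is around (225,367), turned a little clockwise. I'll work out the case's pose from these corners.

```bash
cat > h.py <<'E'
import numpy as np
def ray(px,c,z):
    d=c["rotation"]@np.linalg.inv(c["intrinsics"])@np.array([*px,1.]); o=np.array(c["xyz"]); return o+d*(z-o[2])/d[2]
E
python3 - <<'E'
from rig import cams
from h import ray
import numpy as np
c=cams.capture("top")
f=lambda p:(np.array(p)+.5)/6-.5+[160,155]
P=[ray(f(p),c,.08) for p in [(66,76),(392,60),(410,483),(80,500)]]
P=np.array(P);print(P.round(4)); m=P.mean(0)
x=(P[0]+P[1]-P[2]-P[3])/2; y=(P[0]+P[3]-P[1]-P[2])/2
print(m,np.linalg.norm(x),np.linalg.norm(y),np.degrees(np.arctan2(x[1],x[0])),np.degrees(np.arctan2(-y[0],y[1])))
yaw=np.arctan2(x[1],x[0]); e=np.array([np.cos(yaw),np.sin(yaw),0])
print("hatch knob axis when shut",m-e*.044, "hinge",m+e*.063)
for a in(.2,.28,.35):
    h=m+e*.063; z=np.array([0,0,1.]); u=-e*np.cos(a)+z*np.sin(a); n=e*np.sin(a)+z*np.cos(a)
    for k in (.04,): 
        p=h+u*.107+n*k; q=c["rotation"].T@(p-c["xyz"]); uv=(c["intrinsics"]@q)[:2]/q[2]; print(a,p,uv,(uv-[160,155])*6)
E
```

```text
[[ 0.632   0.0782  0.08  ]
 [ 0.6374 -0.0446  0.08  ]
 [ 0.4784 -0.0513  0.08  ]
 [ 0.4734  0.0701  0.08  ]]
[0.55530237 0.01308974 0.08      ] 0.15904253807344365 0.12223005866635209 2.6584641224525054 2.431925506559264
hatch knob axis when shut [0.51134973 0.01104892 0.08      ] hinge [0.61823457 0.01601183 0.08      ]
0.2 [0.52141853 0.01151644 0.14046028] [196.11713624 214.32262879] [216.70281744 355.93577277]
0.28 [0.52655464 0.01175492 0.14801227] [195.5421836  211.61347382] [213.25310159 339.68084293]
0.35 [0.53153102 0.01198599 0.15426497] [195.04593056 208.98245064] [210.27558338 323.89470385]
```

```bash
R='[40.3,61.9,0,-11.4,0]'; python3 -m inch '[[40.3,61.9,0,-11.4,0],[40.3,61.9,0,-11.4,0],[40.3,61.9,0,-11.4,0],[40.3,61.9,0,-11.4,0],[40.3,61.9,0,-11.4,0],[40.3,61.9,0,-11.4,0],[40.3,61.9,0,-11.4,0],[40.3,61.9,0,-11.4,0],[40.3,61.9,0,-11.4,0],[40.3,61.9,0,-11.4,0]]'
```

```text
time_s: 0.98
position: [0.3801, -0.2551, 0.2226]
tcp_rot: [[0.999, 0.046, 0.0], [0.046, -0.999, 0.0], [0.0, -0.0, -1.0]]
force: [0.0, 0.3, 0.5]
opening: 0.325
grasp_force: 0.0
```

```bash
python3 -m inch '[[17.5,26.8,0,0,0],[17.5,26.8,0,0,0],[17.5,26.8,0,0,0],[17.5,26.8,0,0,0],[17.5,26.8,0,0,0],[17.5,26.8,0,0,0],[17.5,26.8,0,0,0],[17.5,26.8,0,0,0],[17.5,26.8,0,0,0],[17.5,26.8,0,0,0]]'
```

```text
time_s: 1.82
position: [0.5546, 0.0123, 0.2221]
tcp_rot: [[0.999, 0.05, -0.001], [0.05, -0.999, -0.0], [-0.001, 0.0, -1.0]]
force: [-0.5, -0.0, 0.2]
opening: 0.007
grasp_force: 0.0
```

```bash
python3 -m inch '[[0,0,-4,0,0],[0,0,-8,0,0],[0,0,-10.5,0,0],[0,0,-11.3,0,0],[0,0,-12,0,0],[0,0,-12.6,0,0],[0,0,-13.2,0,0],[0,0,-13.7,0,0],[0,0,-14,0,0],[0,0,-14,0,0]]'
```

```text
time_s: 2.65
position: [0.555, 0.0108, 0.0828]
tcp_rot: [[0.999, 0.047, 0.001], [0.047, -0.999, -0.0], [0.001, 0.0, -1.0]]
force: [-0.1, -0.1, -0.3]
opening: 0.005
grasp_force: 0.0
```

```bash
python3 -m inch '[[0,0,-0.2,0,0],[0,0,-0.4,0,0],[0,0,-0.5,0,0],[0,0,-0.5,0,0]]'; python3 - <<'E'
from rig import cams
import cv2
c=cams.capture("scene"); cv2.imwrite("pics/s1.png",cv2.resize(c["image"][150:310,160:330],None,fx=3.5,fy=3.5,interpolation=cv2.INTER_CUBIC))
E
```

```text
time_s: 2.98
position: [0.5551, 0.0109, 0.0802]
tcp_rot: [[0.999, 0.047, 0.002], [0.047, -0.999, -0.001], [0.002, 0.001, -1.0]]
force: [-4.6, 0.0, 16.6]
opening: 0.006
grasp_force: 8.5
```

View pics/s1.png

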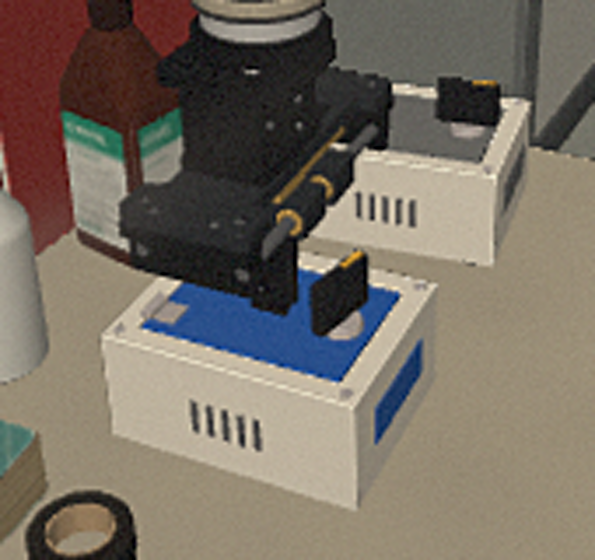

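```bash
python3 -m inch '[[0,0,3,0,0],[0,0,7,0,0],[0,0,10,7,4],[-2,0,10,14,5],[-4.3,0,10,21,5],[-4.3,0,10,28,5],[-4.3,0,10,35,5],[-4.3,0,10,42,5],[-4.3,0,10,49,5],[-4.3,0,10,56,5]]'; python3 -m inch '[[0,0,0,7,5],[0,0,0,14,5],[0,0,0,20,5],[0,0,0,20,5],[0,0,0,20,5]]'; python3 - <<'E'
from rig import cams,readout
import cv2,numpy as np
s=readout.read_state(); c=cams.capture("wrist"); cv2.imwrite("pics/w1.png",c["image"])
np.savez("w1.npz",p=s["position"],R=s["tcp_rot"],K=c["intrinsics"],T=c["tool_from_camera"]); print(s["time_s"],s["joint_positions"],s["position"],s["force"]);print(np.round(c["tool_from_camera"],4))
E
```

```text
time_s: 3.87
position: [0.5116, 0.0113, 0.1777]
tcp_rot: [[0.514, 0.857, 0.001], [0.857, -0.514, 0.0], [0.001, 0.001, -1.0]]
force: [0.2, -0.0, 0.3]
opening: 0.52
grasp_force: 0.0
time_s: 4.28
position: [0.5115, 0.0112, 0.1776]
tcp_rot: [[0.199, 0.98, 0.0], [0.98, -0.199, 0.0], [0.0, 0.0, -1.0]]
force: [0.3, -0.7, 0.3]
opening: 0.574
grasp_force: 0.0
4.2833 [-1.12838517e+01  2.51982394e+01  1.00947038e+02  1.39031501e-02
  5.38350527e+01  1.74933360e-01] [0.5115303  0.01118504 0.17760729] [ 0.3144225  -0.68781913  0.26706238]
[[-7.000e-04 -9.556e-01 -2.946e-01  8.160e-02]
 [ 1.000e+00 -7.000e-04 -2.000e-04 -2.000e-04]
 [ 0.000e+00 -2.946e-01  9.556e-01 -1.622e-01]
 [ 0.000e+00  0.000e+00  0.000e+00  1.000e+00]]
```

View pics/w1.png

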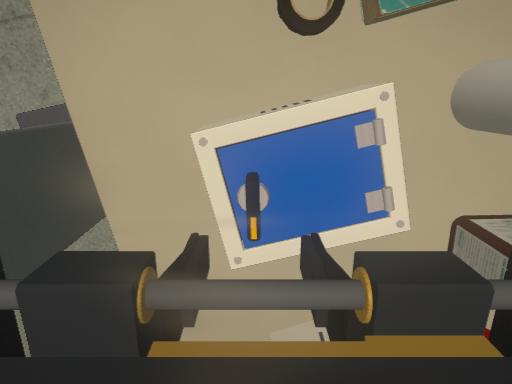

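The hatch is shut flush. The wing runs from about (253,173) to (254,240), parallel to the tool's x axis, and the hub centre is near (253,196).

```bash
python3 - <<'E'
import numpy as np
d=np.load("w1.npz"); R=d["R"]@d["T"][:3,:3]; o=d["p"]+d["R"]@d["T"][:3,3]
def ray(px,z):
    v=R@np.linalg.inv(d["K"])@np.array([*px,1.]); return o+v*(z-o[2])/v[2]
hub=ray((253,196),.086); a=ray((253,173),.12); b=ray((254.5,240),.086);print(hub,a,b)
for z in (.12,.1): print(ray((253,173),z),ray((253.5,222),z))
C=[ray(p,.08) for p in [(193,134),(393,84),(409,229),(233,268)]]; print(np.round(C,4),np.mean(C,0))
E
```

```text
[0.51104896 0.015174   0.086     ] [0.51656008 0.04152207 0.12      ] [ 0.50449573 -0.02314027  0.086     ]
[0.51656008 0.04152207 0.12      ] [0.50968152 0.00614102 0.12      ]
[0.51556726 0.03700591 0.1       ] [ 0.50806274 -0.00159489  0.1       ]
[[ 0.4748  0.0725  0.08  ]
 [ 0.6311  0.0785  0.08  ]
 [ 0.6355 -0.0422  0.08  ]
 [ 0.4798 -0.0486  0.08  ]] [0.55530937 0.01504064 0.08      ]
```

```bash
python3 -m inch '[[0,0.15,-3,0,5],[0,0.15,-6,0,5],[0,0.15,-8,0,5],[0,0.15,-8.6,0,5],[0,0.15,-8.6,0,5],[0,0.15,-8.6,0,0],[0,0.15,-8.6,0,0],[0,0.15,-8.6,0,0],[0,0.15,-8.6,0,0],[0,0.15,-8.6,0,0]]'
```

```text
time_s: 5.17
position: [0.512, 0.0124, 0.0924]
tcp_rot: [[0.196, 0.981, 0.002], [0.981, -0.196, -0.0], [0.0, 0.002, -1.0]]
force: [-0.7, 0.2, -0.8]
opening: 0.284
grasp_force: 0.0
```

```bash
python3 -m inch '[[0,0,0,0,0],[0,0,0,0,0],[0,0,0,0,0],[0,0,0,0,0],[0,0,0,0,0]]'
```

```text
time_s: 5.58
position: [0.5108, 0.0127, 0.0918]
tcp_rot: [[0.196, 0.981, -0.001], [0.981, -0.196, 0.0], [-0.0, -0.001, -1.0]]
force: [-2.2, 0.5, 5.5]
opening: 0.111
grasp_force: 30.0
```

```bash
python3 -m inch '[[0,0,0,-5,0],[0,0,0,-11,0],[0,0,0,-17,0],[0,0,0,-23,0],[0,0,0,-29,0],[0,0,0,-35,0],[0,0,0,-41,0],[0,0,0,-47,0],[0,0,0,-52,0],[0,0,0,-52,0]]'; python3 -m inch '[[0,0,0,-5,0],[0,0,0,-10,0],[0,0,0,-15,0],[0,0,0,-19,0],[0,0,0,-22,0],[0,0,0,-24,0],[0,0,0,-24,0],[0,0,0,-24,0]]'; python3 -c "
from rig import readout; s=readout.read_state(); print(s['moment'],s['force'])"
```

```text
time_s: 6.42
position: [0.5107, 0.0127, 0.0918]
tcp_rot: [[0.895, 0.446, -0.001], [0.446, -0.895, 0.0], [-0.001, -0.001, -1.0]]
force: [-2.2, 0.3, 6.4]
opening: 0.111
grasp_force: 30.0
time_s: 7.08
position: [0.5108, 0.0127, 0.0918]
tcp_rot: [[0.999, 0.046, -0.001], [0.046, -0.999, 0.0], [-0.001, -0.0, -1.0]]
force: [-3.4, 1.3, 5.5]
opening: 0.118
grasp_force: 30.0
[ 0.16259198  0.43935695 -0.02584419] [-3.40491293  1.26877976  5.48770889]
```

```bash
python3 -m inch '[[0,0,0,-2,0],[0,0,0,-3,0],[0,0,0,-3,0],[0,0,0,-1,0],[0,0,0,-1,4],[0,0,0,-1,5],[0,0,0,-1,5],[0,0,0,-1,5],[0,0,0,-1,5],[0,0,0,-1,5]]'
```

```text
time_s: 7.92
position: [0.5115, 0.0124, 0.0914]
tcp_rot: [[1.0, 0.029, 0.0], [0.029, -1.0, 0.0], [0.0, -0.0, -1.0]]
force: [-0.1, -0.0, -0.3]
opening: 0.482
grasp_force: 0.0
```

```bash
python3 -m inch '[[0,0,3,0,5],[0,0,7,0,5],[0,0,10,0,5],[0,0,13,0,5],[0,0,13,0,5],[0,0,13,0,5]]'; python3 - <<'E'
from rig import cams
import cv2
c=cams.capture("wrist"); cv2.imwrite("pics/w2.png",c["image"])
E
```

```text
time_s: 8.42
position: [0.5126, 0.0123, 0.2234]
tcp_rot: [[1.0, 0.029, 0.005], [0.029, -1.0, -0.001], [0.005, 0.001, -1.0]]
force: [-0.3, 0.2, -0.9]
opening: 0.573
grasp_force: 0.0
```

View pics/w2.png

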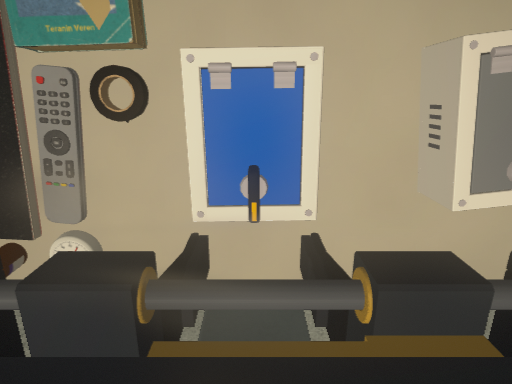

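The hatch is flush. The wing runs from (253,167) to (254,221), square to the hinge, with the yellow line pointing to the front, so it is latched. The gripper is clear.

```bash
python3 -c "
from rig import bot; print(bot.hand_in())"
```

```text
the job is handed in; nothing more can be done
None
```

I pressed the blue hatch shut, turned its wing knob clockwise to the end stop, left the grey case alone, and handed the job in at about 8.5 s with the gripper clear; the hand-in gave no verdict.

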